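Pour salvaged capacitors from a corner-spout tray into the stock bin

TASK

Carry the orange tray of capacitors (it has a black grip) to the white bin without spilling any, and, with it about level, rest its open corner gently on the bin's rim. Then, keeping that corner bearing on the rim, raise the grip end until all four capacitors have slid out through the corner into the bin. Put the empty tray back flat on the bench where it stood and let go; do not touch the capacitors with the fingers, shove the bin, or disturb the tape, the spool, the circuit board and the loudspeaker.

Things in the scene. Friction and masses are not known exactly. Their poses are not given: they have to be found in the camera images.
- tray_grip (a point): middle of the tray's upright black grip block: 28 mm along x, 12 mm thick along y, 40 mm tall from the tray's underside; this point is 26 mm above the underside. Axes: the tray's. The block stands just outside the corner opposite the open one, joined by a 12 mm wide bar; pinch it across y, from above or leaning; 25 mm or more is free beside it
- tray_spout (a point): tip of the tray's open corner, on the underside; 183 mm from the grip point along the tray's -x and 26 mm below it. The walls stop 36 mm short of this corner on both sides, leaving a gap about 48 mm wide, 25 mm behind the tip; beyond it the bare floor forms a pointed tongue. Only friction holds the parts in
- bin_rim (a point): middle of the top edge of the bin's wall on its own +x side (the side away from the robot, within 0.3 rad). x points out of the bin through this wall, z up. Any wall will do for the pouring
- bin_mouth (a point): centre of the bin's open mouth, at rim height, 50 mm above the bench; axes of the bin
- tape: bystander: roll of black tape lying flat, outer diameter 96 mm, 19 mm high; origin under its centre
- spool: bystander: blue spool lying flat with copper-coloured core, diameter 64 mm, 18 mm high; origin under its centre
- board: bystander: green circuit board 150 (x) x 110 (y) x 6 mm with parts up to 12 mm high; origin under its centre
- speaker: bystander: small black round loudspeaker lying flat, diameter 50 mm, 16 mm high; origin under its centre
- tray: loose orange plastic tray, 0.1 to 0.2 kg: square 110 x 110 mm, floor 4 mm, walls 3 mm thick rising to 16 mm. Origin: centre of the underside of the square. +x runs along the diagonal, from the open corner (78 mm off, -x) to the grip (105 mm, +x); z up. Friction is hidden: parts start to slide at 15 to 25 degrees of tilt, those along a wall only at 30 to 45
- bin: loose white open-topped bin, about 0.5 kg, 100 mm along its x, 110 mm along y, 50 mm high, walls and floor 4 mm thick; origin under its centre
- cap0: can-type capacitor: an aluminium can 17 mm in diameter on a black square foot 18 x 18 x 4 mm, 21 mm tall in all, about 11 g, standing on the tray floor at the start, with its own yaw; origin under the centre of its foot; z points out of the can's top
- cap1: can-type capacitor: an aluminium can 17 mm in diameter on a black square foot 18 x 18 x 4 mm, 21 mm tall in all, about 11 g, standing on the tray floor at the start, with its own yaw; origin under the centre of its foot; z points out of the can's top
- cap2: can-type capacitor: an aluminium can 17 mm in diameter on a black square foot 18 x 18 x 4 mm, 21 mm tall in all, about 11 g, standing on the tray floor at the start, with its own yaw; origin under the centre of its foot; z points out of the can's top
- cap3: can-type capacitor: an aluminium can 17 mm in diameter on a black square foot 18 x 18 x 4 mm, 21 mm tall in all, about 11 g, standing on the tray floor at the start, with its own yaw; origin under the centre of its foot; z points out of the can's top
Not all that is in view belongs to the job. What is meant by the tray is not pink, and is the larger of those in its own colour.

How it is judged (in metres and radians):
On the way, in this order (a step that is already met when the one before it is completed fails the run):
1. the tray, with all four capacitors still in it, rests its open corner on the bin (contact over 0.3 N, tray tilted less than 11 degrees) (contact force between tray and bin above 0.3 N and angle between tray's own z axis and vertical below 0.2 rad and height (world z) of tray_grip above 0.04 m and x of cap0 in the frame of tray_spout between 0.012 and 0.156 m and z of cap0 in the frame of tray_spout between 0 and 0.06 m and x of cap1 in the frame of tray_spout between 0.012 and 0.156 m and z of cap1 in the frame of tray_spout between 0 and 0.06 m and x of cap2 in the frame of tray_spout between 0.012 and 0.156 m and z of cap2 in the frame of tray_spout between 0 and 0.06 m and x of cap3 in the frame of tray_spout between 0.012 and 0.156 m and z of cap3 in the frame of tray_spout between 0 and 0.06 m), for 0.2 s.
2. the tray is tipped over 14 degrees about that corner, grip end up, with the corner still bearing on the bin (contact force between tray and bin above 0.1 N and angle between tray's own z axis and vertical above 0.245 rad and z of tray_spout in the frame of bin below 0.056 m and not ((x of cap0 in the frame of bin_mouth between -0.049 and 0.049 m and y of cap0 in the frame of bin_mouth between -0.052 and 0.052 m and z of cap0 in the frame of bin_mouth below -0.002 m) and (x of cap1 in the frame of bin_mouth between -0.049 and 0.049 m and y of cap1 in the frame of bin_mouth between -0.052 and 0.052 m and z of cap1 in the frame of bin_mouth below -0.002 m) and (x of cap2 in the frame of bin_mouth between -0.049 and 0.049 m and y of cap2 in the frame of bin_mouth between -0.052 and 0.052 m and z of cap2 in the frame of bin_mouth below -0.002 m) and (x of cap3 in the frame of bin_mouth between -0.049 and 0.049 m and y of cap3 in the frame of bin_mouth between -0.052 and 0.052 m and z of cap3 in the frame of bin_mouth below -0.002 m))), for 0.1 s.
3. all four capacitors have slid into the bin (x of cap0 in the frame of bin_mouth between -0.049 and 0.049 m and y of cap0 in the frame of bin_mouth between -0.052 and 0.052 m and z of each of cap0, cap1, cap2, cap3 in the frame of bin_mouth below -0.002 m and x of cap1 in the frame of bin_mouth between -0.049 and 0.049 m and y of cap1 in the frame of bin_mouth between -0.052 and 0.052 m and x of cap2 in the frame of bin_mouth between -0.049 and 0.049 m and y of cap2 in the frame of bin_mouth between -0.052 and 0.052 m and x of cap3 in the frame of bin_mouth between -0.049 and 0.049 m and y of cap3 in the frame of bin_mouth between -0.052 and 0.052 m), for 0.2 s.
At the end, for the whole second after the job is handed in: all four capacitors at rest in the bin, below its rim; tray flat on the bench (tilt under 0.04 rad, within 5 mm of the bench), released, within 50 mm of where it stood; bin upright, within 30 mm of its place; tape, spool, board and loudspeaker within 30 mm of theirs (all of step 3 and linear speed of each of cap0, cap1, cap2, cap3, tray, bin below 0.03 m/s and angle between each of tray, bin's own z axis and vertical below 0.04 rad and height (world z) of tray below 0.005 m and distance of tray from where it was at the start of the episode below 0.05 m and distance of each of bin, tape, spool, board, speaker from where it was at the start of the episode below 0.03 m); the robot touches nothing.
It fails at once if the tray is pressed on the bin with more than 25 N (contact force between tray and bin above 25 N).
It fails at once if the fingers push a capacitor (over 0.5 N) (contact force between the fingers and cap0 above 0.5 N or contact force between the fingers and cap1 above 0.5 N or contact force between the fingers and cap2 above 0.5 N or contact force between the fingers and cap3 above 0.5 N).
It fails at once if the bin is shoved more than 40 mm (distance of bin from where it was at the start of the episode above 0.04 m).
It fails at once if a bystander is moved more than 30 mm (distance of any of tape, spool, board, speaker from where it was at the start of the episode above 0.03 m).
It also fails if it takes over 67 s, if anything falls off the work surface, if the arm or the gripper's body presses on something with over 40 N, if the wrist force passes 120 N, or if a joint passes its speed limit or range.

ROBOT

A 6-joint arm with a two-finger parallel gripper is mounted at the origin on the work surface. World frame = base frame: x ahead of the robot, y to its left, z up, the work surface at z = 0. Lengths are in m, angles in degrees, forces in N, time in s.
With the tool pointing down it reaches from about 0.25 to 0.725 m from the base axis. Payload 9.7 kg.
Tool frame: the origin (TCP) lies at the very end of the fingers, on their centre line; the grasp point (between the pads) lies 19 mm behind it (bot.hold_point_z is the distance from the TCP to the grasp point, in m); z points along the fingers, y is the line along which they close (so a half turn about z gives the same grasp; the last joint's range is limited). The gripper opens to 85 mm and grips with 20 to 120 N. Pads are 22 mm wide; open, the fingers measure 114 mm over their backs; the gripper's body (76 mm by 85 mm) begins 54 mm behind the grasp point. The pads swing forward as they close: fully open they stand 13 mm farther back than shut.
Start: joints at [-69.328, 4.979, 10.078, 95.1, 0, 90], TCP at [0.194, -0.515, 0.231] pointing down, gripper open.
Joint ranges: [-179.16, 179.16], [-48.56, 103.87], [-65.8, 70.77], [-126.05, 130.52], [-82.76, 87.17], [-180, 180]. Speed limits (degrees/s): [127.2, 127.2, 147.25, 180, 180, 180].

INTERFACE

Orientations are given as [roll, pitch, yaw] about the fixed x, y, z axes, in that order (R = Rz(yaw) Ry(pitch) Rx(roll)).
In Python, from workcell import bot gives the robot as it stands.
- The arm moves only by the tool play_rows, never from a script. Its argument "targets" is a list of rows, each an object with "grip": the closure in counts, from 0 (fully open) to 255 (shut); "linear": the shift along the world's x, y, z in cm, a list of three; "delta_rot": the turn, a rotation vector about the world's x, y, z in rad, a list of three. A call has 1 to 10 rows; each row is the pose to reach, as a shift and turn from the pose commanded when the call began; what a row does not reach only later rows make up. A row lasts 1/10 s, in which the tool goes at most 50 mm and 8.59 degrees, less where a joint would pass 70% of its speed; a pose out of reach is approached as far as the arm can. A call with a gripper value outside its range is refused whole. The fingers move at their own pace and stop on an object; "force" is the grip in N (left out, the last holds). Time passes only in rows, so rows that repeat a pose let the fingers close. It gives the time, the measured TCP pose, the force, the opening and the grip force at its end, in the units of the state.
- bot.get_obs(): the state, without advancing time (a new reading comes with each control period).
- bot.camera(name): name is "side" or "top"; returns a dict with "color" (384x512x3 uint8, red, green, blue), "range_z" (384x512 float32, m along the optical axis (not along the pixel's ray), 0 where there is no reading), "fov_y" (degrees; the focal length in pixels is half the picture's height over the tangent of half this angle, whatever the lens; pixels are square), "cx", "cy" (the principal point, pixels), "world_to_cam" (4x4, takes a point from world to camera coordinates). Camera axes: x right, y up, looking along -z (the intrinsics and any distortion apply to the point x, -y, -z); pixel columns grow to the right and rows downward; lengths in m; the calibration is good to about 2 mm. A picture is of the moment at which its call begins.
- bot.job_done(): hands the job in; it is judged then, once.
Trained networks look in a picture, given as the dict that the camera call returned (one of the last four; its "shot" number tells which), for a name from the list of things; names that differ only in an ending like _2 or _b are one class to them, and where a whole thing is asked for, a point or a joint stands for the part that bears it (a point fixed in the world has none). Each returns a list of dicts, best first, with "conf" (0 to 1); they miss things now and then, are a little off and sometimes report something else, mostly with a low value. They report only what shows in the picture. A call takes as long as a camera call. They do not tell look-alikes from the thing itself.
- bot.search_frame(picture, target): "box" ([left, top, right, bottom] in pixels, round what is visible of it).
- bot.trace(picture, target): "pixels" (384x512 bool, what is visible of it) and "box" ([left, top, right, bottom] in pixels, round what is visible of it).
- bot.pinpoint(picture, target): "pixel" ([column, row] in pixels: a listed point, or the origin of a listed thing).
The state is a dict: "time": time; "q": joint angles; "qd": joint speeds; "joint_efforts": joint torques, N m; "ee_pos": TCP position; "tcp_rot": TCP orientation; "wrist_force": force on the tool from outside, world axes, zero at the start; "torque": the same for the moment, N m; "opening": finger opening in m; "grasp_force": force on a finger pad.
Only numpy, scipy, OpenCV 4.12 (cv2) and the standard library are available. Lean on these libraries where they do the work, as an engineer would, in place of code of your own. Each camera call takes 0.05 s, during which the arm holds its last target. There are 200 camera calls.

## Working session

There is one attempt and no reset: what is moved stays moved. The work goes in short steps, Python scripts to look and compute and a tool call to move; the robot and the scene stay as the last step left them, time stands still between calls to the robot, and variables do not carry over. Pictures are saved under pics/ and viewed, at most 10 in all, crops included, and the job is handed in when it is done.

Besides the shell and the picture viewer there is one more tool, called after ">>>" as a command line: name --argument value ..., lists and objects as JSON in quotes. play_rows: Moves the arm, as the interface text tells. Its arguments: {"type":"object","properties":{"targets":{"type":"array","items":{"type":"object","properties":{"grip":{"type":"number"},"linear":{"type":"array","items":{"type":"number"}},"delta_rot":{"type":"array","items":{"type":"number"}}}}},"force":{"type":"number"}},"required":["targets"]}

```bash
mkdir -p pics; cat > h.py <<'E'
from workcell import bot
import numpy as np, cv2
def K(p):
    f=p["color"].shape[0]/2/np.tan(np.radians(p["fov_y"])/2); return f,p["cx"],p["cy"]
def ray(p,px):
    f,cx,cy=K(p); T=np.linalg.inv(p["world_to_cam"])
    d=T[:3,:3]@np.array([(px[0]-cx)/f,-(px[1]-cy)/f,-1.]); return T[:3,3],d
def onz(p,px,z):
    o,d=ray(p,px); return o+d*(z-o[2])/d[2]
def cloud(p):
    f,cx,cy=K(p); r=p["range_z"]; v,u=np.mgrid[:384,:512]
    c=np.stack([(u-cx)/f*r,-(v-cy)/f*r,-r],-1); T=np.linalg.inv(p["world_to_cam"])
    return c@T[:3,:3].T+T[:3,3]
def proj(p,X):
    f,cx,cy=K(p); c=p["world_to_cam"]@np.r_[X,1]; return np.array([cx+f*c[0]/-c[2],cy-f*c[1]/-c[2]])
def save(p,n,box=None,s=1):
    im=p["color"][:,:,::-1]
    if box: im=im[box[1]:box[3],box[0]:box[2]]
    cv2.imwrite("pics/"+n,cv2.resize(im,None,fx=s,fy=s,interpolation=cv2.INTER_CUBIC))
E
python3 - <<'E'
from h import *
for c in ("top","side"):
    p=bot.camera(c); save(p,c+"0.png",None,1.5)
    print(c,p.keys(),p["fov_y"],p["cx"],p["cy"],np.linalg.inv(p["world_to_cam"])[:3,3].round(3))
    C=cloud(p)
    for n in ["tray_grip","tray_spout","tray","bin","bin_rim","bin_mouth","cap0","tape","spool","board","speaker"]:
        for d in bot.pinpoint(p,n)[:6]:
            u,v=np.round(d["pixel"]).astype(int)
            print(n,round(d["conf"],2),u,v,C[v,u].round(3))
E
```

```text
top dict_keys(['color', 'range_z', 'fov_y', 'cx', 'cy', 'world_to_cam', 'shot']) 46.265206950919215 251.55828089955835 188.0267091665591 [ 0.284 -0.105  1.63 ]
tray_grip 0.87 271 181 [ 0.576 -0.191  0.038]
tray_grip 0.87 420 247 [ 0.34  -0.715  0.037]
tray_grip 0.56 318 165 [ 0.643 -0.368  0.004]
tray_spout 0.79 292 184 [ 0.572 -0.27  -0.002]
tray_spout 0.72 249 225 [ 0.421 -0.112 -0.002]
tray_spout 0.57 368 246 [ 0.345 -0.541  0.002]
tray 0.92 390 247 [ 0.341 -0.62   0.001]
tray 0.84 260 205 [ 0.493 -0.152  0.007]
tray 0.6 302 176 [ 0.602 -0.308  0.001]
tray 0.29 172 206 [0.49  0.169 0.001]
bin 0.8 174 205 [0.493 0.161 0.005]
bin_rim 0.72 173 195 [0.527 0.162 0.026]
bin_mouth 0.9 174 207 [0.487 0.162 0.001]
cap0 0.51 260 197 [ 0.523 -0.152  0.001]
cap0 0.51 254 214 [ 0.458 -0.13   0.027]
cap0 0.41 266 209 [ 0.476 -0.173  0.029]
cap0 0.38 249 204 [ 0.496 -0.112  0.014]
tape 0.66 206 141 [ 0.736  0.049 -0.003]
tape 0.37 258 201 [ 0.508 -0.145  0.006]
spool 0.52 119 173 [0.609 0.361 0.022]
board 0.97 328 230 [ 0.403 -0.398  0.001]
speaker 0.45 118 220 [0.438 0.358 0.016]
side dict_keys
[... 471 characters left out ...]
spout 0.74 302 133 [ 0.344 -0.534  0.001]
tray 0.97 259 198 [ 0.493 -0.148  0.004]
tray 0.81 233 164 [ 0.609 -0.309  0.003]
tray 0.81 305 122 [ 0.333 -0.605  0.005]
bin 0.95 254 278 [0.479 0.173 0.003]
bin_rim 0.66 238 267 [0.532 0.14  0.   ]
bin_mouth 0.57 258 264 [0.471 0.122 0.002]
bin_mouth 0.51 256 203 [ 0.5   -0.109  0.022]
cap0 0.59 264 192 [ 0.477 -0.174  0.01 ]
cap0 0.56 259 206 [ 0.489 -0.111  0.004]
cap0 0.51 265 204 [ 0.469 -0.127 -0.001]
cap0 0.4 254 194 [ 0.512 -0.156  0.014]
tape 0.6 185 235 [ 0.723  0.04  -0.001]
tape 0.28 236 182 [ 0.582 -0.19   0.032]
spool 0.29 266 205 [ 0.465 -0.12   0.003]
board 0.78 286 153 [ 0.406 -0.401  0.001]
speaker 0.65 262 346 [0.437 0.378 0.011]
```

View pics/top0.png

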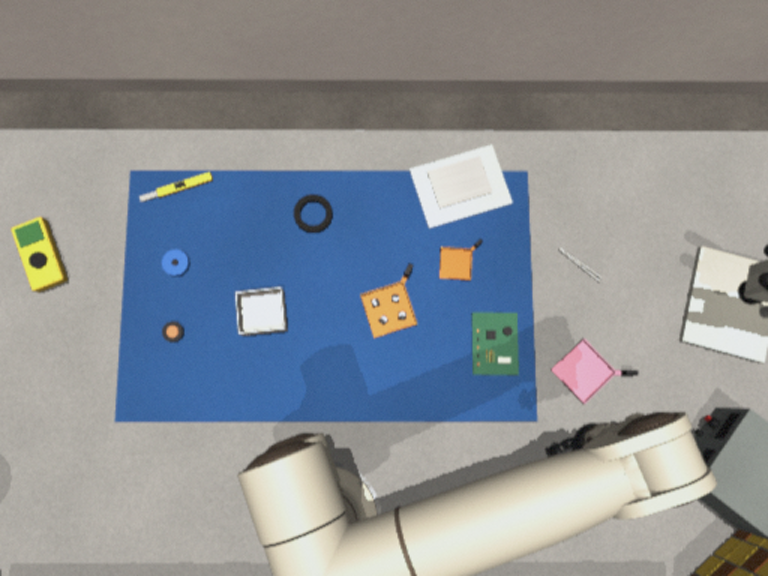

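View pics/side0.png

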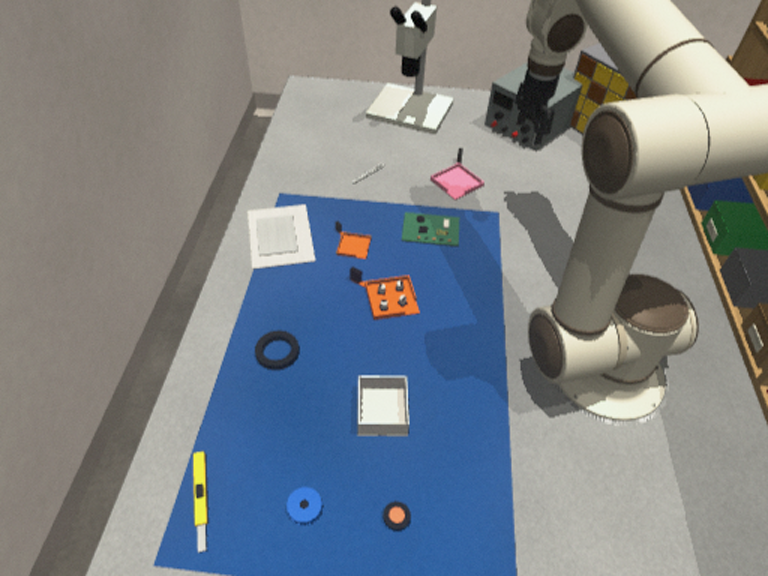

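The candidates for the tray are the large orange one with four caps at top px (260,205), the small empty orange one at (304,176), and the pink one at (390,247). I choose (260,205). The bin is at (174,207). The shallow white tray at (307,124) is a distractor.

```bash
python3 - <<'E'
from h import *
for c in ("top","side"):
    p=bot.camera(c); C=cloud(p)
    if c=="top": save(p,"crop1.png",(220,150,330,240),7)
    hsv=cv2.cvtColor(p["color"],cv2.COLOR_RGB2HSV)
    for d in bot.trace(p,"tray"):
        m=d["pixels"]; X=C[m]
        if abs(X[:,0].mean()-.5)>.05 or d["conf"]<.5: continue
        print(c,"conf",d["conf"],d["box"])
        o=(m&(hsv[...,0]<20)&(hsv[...,1]>120)).astype(np.uint8)
        cn=max(cv2.findContours(o,0,2)[0],key=cv2.contourArea)[:,0,:]
        P=np.array([onz(p,q,0.012)[:2] for q in cn]).astype(np.float32)*1000
        print("rect",cv2.minAreaRect(P))
        print("spoutpx",[ (q["pixel"],onz(p,q["pixel"],0.004).round(4)) for q in bot.pinpoint(p,"tray_spout")if q["conf"]>.7])
        print("grip",[ (q["pixel"],onz(p,q["pixel"],0.026).round(4)) for q in bot.pinpoint(p,"tray_grip")if q["conf"]>.7])
    for d in bot.trace(p,"bin")[:1]:
        cn=max(cv2.findContours(d["pixels"].astype(np.uint8),0,2)[0],key=cv2.contourArea)[:,0,:]
        P=np.array([onz(p,q,0.05)[:2] for q in cn]).astype(np.float32)*1000
        print("bin",d["conf"],cv2.minAreaRect(P))
        print("mouth",[onz(p,q["pixel"],.05).round(4) for q in bot.pinpoint(p,"bin_mouth")[:1]],"rim",[onz(p,q["pixel"],.05).round(4) for q in bot.pinpoint(p,"bin_rim")[:1]])
        h=C[d["pixels"]]; h=h[(h[:,2]>.042)&(h[:,2]<.06)]; print(len(h),h.min(0),h.max(0),cv2.minAreaRect((h[:,:2]*1000).astype(np.float32)))
E
```

```text
top conf 0.85 [241.5, 179.2, 278.5, 226.0]
rect ((497.07684326171875, -151.2637481689453), (119.4653549194336, 121.0345687866211), 17.07930564880371)
spoutpx []
grip [([419.6, 246.2], array([ 0.343 , -0.7182,  0.026 ])), ([314.0, 164.1], array([ 0.6414, -0.3494,  0.026 ])), ([208.5, 141.1], array([0.7277, 0.0373, 0.026 ]))]
bin 0.7 ((478.50018310546875, 154.85394287109375), (105.09281158447266, 115.32195281982422), 5.931534767150879)
mouth [array([0.4873, 0.1527, 0.05  ])] rim [array([0.5223, 0.154 , 0.05  ])]
157 [0.42711864 0.0997219  0.0424612 ] [0.53531947 0.21571411 0.05903247] ((480.52117919921875, 157.94134521484375), (100.6166000366211, 112.1906967163086), 5.7866997718811035)
side conf 0.9 [232.4, 177.8, 278.8, 213.7]
rect ((492.3041687011719, -142.12835693359375), (125.05392456054688, 117.24662780761719), 17.104398727416992)
spoutpx [([278.5, 210.9], array([ 0.4192, -0.0975,  0.004 ]))]
grip [([237.3, 182.2], array([ 0.5775, -0.1948,  0.026 ])), ([306.8, 104.6], array([ 0.3291, -0.7029,  0.026 ])), ([224.7, 148.7], array([ 0.65  , -0.3672,  0.026 ]))]
bin 0.68 ((475.96722412109375, 172.59832763671875), (102.8114242553711, 133.86264038085938), 7.025169372558594)
mouth [] rim [array([0.5301, 0.1676, 0.05  ])]
218 [0.42387435 0.09841121 0.04219646] [0.53219537 0.21933911 0.05448726] ((477.5265197753906, 159.2731170654297), (98.47254943847656, 112.46505737304688), 6.615611553192139)
```

View pics/crop1.png

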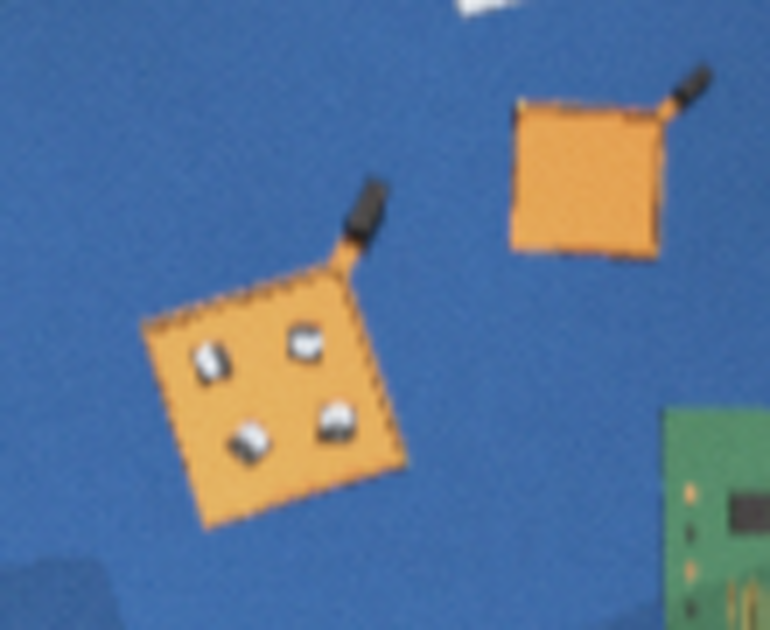

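The crop confirms the choice: the big orange tray holds four caps, with its grip at px (272,180) and its open corner at (249,225). Next I refine the grip position.

```bash
python3 - <<'E'
from h import *
print(bot.get_obs()["tcp_rot"], bot.get_obs()["opening"])
for c in ("top","side"):
    p=bot.camera(c); C=cloud(p); g=p["color"].max(-1)
    m=(g<75)&(np.hypot(C[...,0]-.58,C[...,1]+.193)<.04)
    n,l,s,ce=cv2.connectedComponentsWithStats(m.astype(np.uint8)); i=1+np.argmax(s[1:,4])
    X=C[l==i]; t=X[X[:,2]>.03]; px=ce[i]
    print(c,s[i],px,"silhouette centroid at z=.02",onz(p,px,.022).round(4),"top pts",len(t),t.mean(0).round(4),cv2.minAreaRect((t[:,:2]*1000).astype(np.float32)))
    for X0 in [(.588,-.197),(.58,-.193)]: print(proj(p,[*X0,.026]).round(1))
    for q in [(249.3,225.4)] if c=="top" else [(278.5,210.9)]: print("spout",onz(p,q,.004).round(4))
E
```

```text
[-1.79997916e+02 -3.10559134e-04  2.06692740e+01] 0.0855389788850946
top [270 180   4   5  10] [271.4 182.1] silhouette centroid at z=.02 [ 0.5751 -0.1932  0.022 ] top pts 9 [ 0.5724 -0.1923  0.0415] ((574.2601318359375, -192.6729736328125), (8.253573417663574, 14.345296859741211), 63.066307067871094)
[272.5 178.4]
[271.4 180.6]
spout [ 0.4191 -0.1128  0.004 ]
side [234 178   7  11  58] [236.87931034 183.06896552] silhouette centroid at z=.02 [ 0.5789 -0.1939  0.022 ] top pts 28 [ 0.5782 -0.1911  0.0367] ((577.887939453125, -192.33636474609375), (14.477766036987305, 26.903121948242188), 53.496559143066406)
[234.5 181.5]
[236.6 182.5]
spout [ 0.4192 -0.0975  0.004 ]
```

>>> play_rows --targets '[{"grip":100,"linear":[3,3,0],"delta_rot":[0,0,0]},{"grip":100,"linear":[6,6,0],"delta_rot":[0,0,0.15]},{"grip":100,"linear":[6,6,0],"delta_rot":[0,0,0.15]}]' --force 80

```text
time: 2.3
ee_pos: [0.2565, -0.4521, 0.2317]
tcp_rot: [180.0, -0.1, 29.7]
wrist_force: [0.1, -0.2, 0.2]
opening: 0.0519
grasp_force: 0.0
```

```bash
python3 -c "
from h import *
o=bot.get_obs();print(o['q'],o['ee_pos'],o['tcp_rot'],o['opening'])"
```

```text
[-6.04617661e+01  8.20828047e-01  5.79713225e+00  9.49618279e+01
  5.46404392e-02  8.98118398e+01] [ 0.25651964 -0.45214052  0.23172361] [ 1.79985344e+02 -5.45926025e-02  2.97264081e+01] 0.051881772115033274
```

>>> play_rows --targets '[{"grip":145,"linear":[32.6,26.1,-7],"delta_rot":[0,0,2.142]},{"grip":145,"linear":[32.6,26.1,-7],"delta_rot":[0,0,2.142]},{"grip":145,"linear":[32.6,26.1,-7],"delta_rot":[0,0,2.142]},{"grip":145,"linear":[32.6,26.1,-7],"delta_rot":[0,0,2.142]},{"grip":145,"linear":[32.6,26.1,-7],"delta_rot":[0,0,2.142]},{"grip":145,"linear":[32.6,26.1,-7],"delta_rot":[0,0,2.142]},{"grip":145,"linear":[32.6,26.1,-7],"delta_rot":[0,0,2.142]},{"grip":145,"linear":[32.6,26.1,-7],"delta_rot":[0,0,2.142]},{"grip":145,"linear":[32.6,26.1,-7],"delta_rot":[0,0,2.142]},{"grip":145,"linear":[32.6,26.1,-7],"delta_rot":[0,0,2.142]}]'

```text
time: 3.3
ee_pos: [0.5819, -0.1914, 0.1595]
tcp_rot: [-179.9, -0.1, 115.7]
wrist_force: [-0.3, -0.3, 0.7]
opening: 0.0371
grasp_force: 0.0
```

```bash
python3 -c "
from h import *
o=bot.get_obs();print(o['q'],o['ee_pos'],o['tcp_rot'],o['opening'])"
```

```text
[-1.82142625e+01  1.28870066e+01  1.10321858e+01  8.82507388e+01
  1.91092836e-02  4.60674004e+01] [ 0.58193514 -0.191391    0.15950823] [-1.79937239e+02 -8.70001522e-02  1.15718272e+02] 0.03706796989371597
```

>>> play_rows --targets '[{"grip":145,"linear":[0,0,-3],"delta_rot":[0,0,0.643]},{"grip":145,"linear":[0,0,-6],"delta_rot":[0,0,0.643]},{"grip":145,"linear":[0,0,-8],"delta_rot":[0,0,0.643]},{"grip":145,"linear":[0,0,-10],"delta_rot":[0,0,0.643]},{"grip":145,"linear":[0,0,-10],"delta_rot":[0,0,0.643]},{"grip":145,"linear":[0,0,-10],"delta_rot":[0,0,0.643]}]'

```text
time: 3.9
ee_pos: [0.5797, -0.1938, 0.0604]
tcp_rot: [-180.0, -0.1, 152.0]
wrist_force: [0.4, 0.1, 0.0]
opening: 0.037
grasp_force: 0.0
```

```bash
python3 - <<'E'
from h import *
o=bot.get_obs();print(o['ee_pos'],o['tcp_rot'],o['opening'])
p=bot.camera("side"); save(p,"c2.png",(190,130,300,225),7); print(proj(p,[.58,-.194,.04]),proj(p,o['ee_pos']))
E
```

```text
[ 0.57970991 -0.19384743  0.06044807] [-1.79979975e+02 -7.72681968e-02  1.52033404e+02] 0.03696264116997351
[236.57903406 179.67906152] [236.63611864 175.82836972]
```

View pics/c2.png

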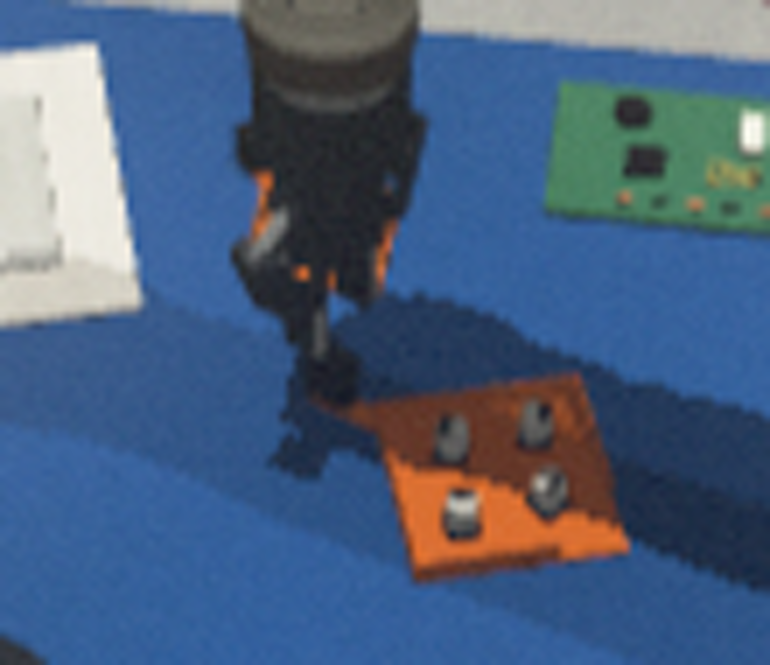

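The fingers straddle the grip block (crop (330,370)), and the caps are standing. I descend and close.

>>> play_rows --targets '[{"grip":145,"linear":[0,0,-2],"delta_rot":[0,0,0]},{"grip":145,"linear":[0,0,-4],"delta_rot":[0,0,0]},{"grip":145,"linear":[0,0,-5],"delta_rot":[0,0,0]},{"grip":145,"linear":[0,0,-5],"delta_rot":[0,0,0]},{"grip":170,"linear":[0,0,-5],"delta_rot":[0,0,0]},{"grip":180,"linear":[0,0,-5],"delta_rot":[0,0,0]},{"grip":190,"linear":[0,0,-5],"delta_rot":[0,0,0]},{"grip":200,"linear":[0,0,-5],"delta_rot":[0,0,0]},{"grip":210,"linear":[0,0,-5],"delta_rot":[0,0,0]},{"grip":220,"linear":[0,0,-5],"delta_rot":[0,0,0]}]' --force 80

```text
time: 4.95
ee_pos: [0.5803, -0.1937, 0.0116]
tcp_rot: [-180.0, 0.0, 152.0]
wrist_force: [-0.9, -0.7, 2.8]
opening: 0.0121
grasp_force: 7.6
```

>>> play_rows --targets '[{"grip":240,"linear":[0,0,0],"delta_rot":[0,0,0]},{"grip":240,"linear":[0,0,0],"delta_rot":[0,0,0]},{"grip":240,"linear":[0,0,0],"delta_rot":[0,0,0]}]'

```text
time: 5.25
ee_pos: [0.5804, -0.1937, 0.0118]
tcp_rot: [180.0, 0.0, 152.0]
wrist_force: [-0.2, 0.1, 5.2]
opening: 0.0107
grasp_force: 78.4
```

>>> play_rows --targets '[{"grip":240,"linear":[0,0,0.3],"delta_rot":[0,0,0]},{"grip":240,"linear":[0,0,0.8],"delta_rot":[0,0,0]},{"grip":240,"linear":[0,0,1.6],"delta_rot":[0,0,0]},{"grip":240,"linear":[0,0,2.6],"delta_rot":[0,0,0]},{"grip":240,"linear":[0,0,3.7],"delta_rot":[0,0,0]},{"grip":240,"linear":[0,0,4.9],"delta_rot":[0,0,0]},{"grip":240,"linear":[0,0,6.0],"delta_rot":[0,0,0]},{"grip":240,"linear":[0,0,6.9],"delta_rot":[0,0,0]},{"grip":240,"linear":[0,0,7.6],"delta_rot":[0,0,0]},{"grip":240,"linear":[0,0,8.0],"delta_rot":[0,0,0]}]'

```text
time: 6.25
ee_pos: [0.5804, -0.1937, 0.0921]
tcp_rot: [180.0, 0.0, 152.0]
wrist_force: [-1.0, 1.8, -1.9]
opening: 0.0108
grasp_force: 78.0
```

```bash
cat > tr.py <<'E'
from h import *
import sys
o=bot.get_obs();print(o['time'],o['ee_pos'].round(4) if hasattr(o['ee_pos'],'round') else o['ee_pos'],o['tcp_rot'],o['wrist_force'],o['opening'],np.round(o['q'],1))
for c in ("side","top"):
    p=bot.camera(c); C=cloud(p)
    if c=="side" and len(sys.argv)>1: save(p,sys.argv[1],(150,120,350,300),4) if len(sys.argv)<3 else save(p,sys.argv[1],tuple(map(int,sys.argv[2].split(','))),4)
    hsv=cv2.cvtColor(p["color"],cv2.COLOR_RGB2HSV)
    m=(hsv[...,0]<20)&(hsv[...,1]>140)&(hsv[...,2]>50)&(C[...,2]>.03)&(C[...,2]<.3)&(abs(C[...,0]-.5)<.2)&(abs(C[...,1])<.35)
    n,l,s,ce=cv2.connectedComponentsWithStats(m.astype(np.uint8))
    if n<2: print(c,'none'); continue
    m=l==1+np.argmax(s[1:,4])
    X=C[m]; med=np.median(X[:,2]); 
    A=np.c_[X[:,:2],np.ones(len(X))]; w=np.ones(len(X))
    for _ in range(8):
        k=np.linalg.lstsq(A*w[:,None],X[:,2]*w,rcond=None)[0]; r=X[:,2]-A@k; w=1/np.maximum(abs(r)/.002,1)
    print(c,m.sum(),"ctr",X.mean(0).round(4),"slope deg x,y",np.degrees(np.arctan(k[:2])).round(1),cv2.minAreaRect((X[:,:2]*1000).astype(np.float32)))
E
python3 tr.py c3.png
```

```text
6.25 [ 0.5804 -0.1937  0.0921] [1.79993930e+02 3.63043370e-02 1.52048113e+02] [-0.96759833  1.79216463 -1.91915991] 0.010764289652459604 [-18.5  12.9   3.6  80.7  -0.    9.5]
side 608 ctr [ 0.4886 -0.1425  0.0848] slope deg x,y [1.  0.7] ((492.03924560546875, -144.62718200683594), (117.64082336425781, 124.2185287475586), 18.382278442382812)
top 2 ctr [ 0.5236 -0.0835  0.0838] slope deg x,y [-30.5  -2.3] ((523.580078125, -83.54913330078125), (3.8767974376678467, 0.0), -179.40306091308594)
```

View pics/c3.png

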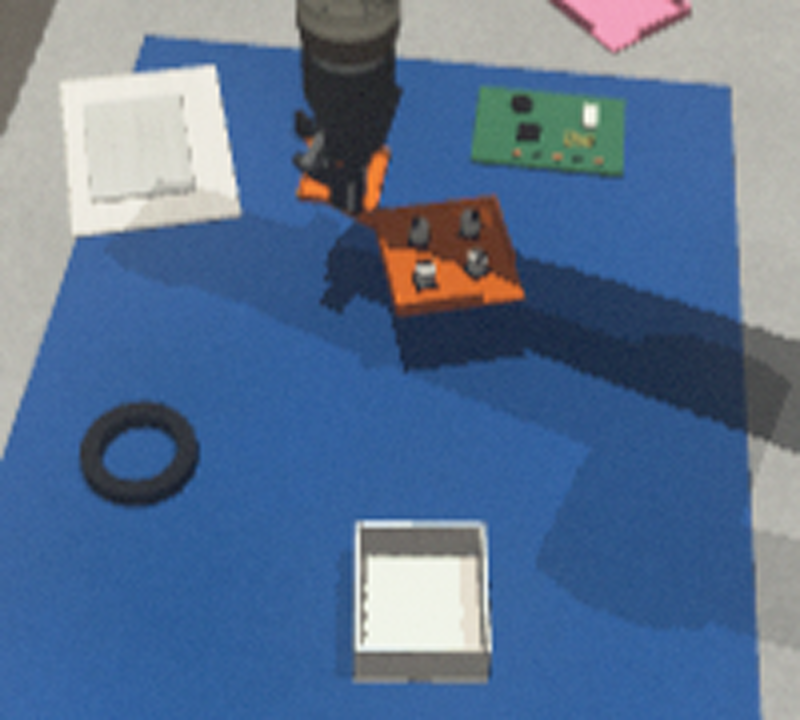

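The tray lifted level with all four caps standing, and the bin's near (−y) rim is free at crop (420,525). I carry it in two smooth halves.

>>> play_rows --targets '[{"grip":240,"linear":[-0.05,0.08,0],"delta_rot":[0,0,-0.006]},{"grip":240,"linear":[-0.19,0.33,0],"delta_rot":[0,0,-0.023]},{"grip":240,"linear":[-0.42,0.74,0],"delta_rot":[0,0,-0.053]},{"grip":240,"linear":[-0.75,1.3,0],"delta_rot":[0,0,-0.093]},{"grip":240,"linear":[-1.15,2.0,0],"delta_rot":[0,0,-0.143]},{"grip":240,"linear":[-1.62,2.82,0],"delta_rot":[0,0,-0.201]},{"grip":240,"linear":[-2.14,3.74,0],"delta_rot":[0,0,-0.267]},{"grip":240,"linear":[-2.71,4.72,0],"delta_rot":[0,0,-0.337]},{"grip":240,"linear":[-3.31,5.78,0],"delta_rot":[0,0,-0.412]},{"grip":240,"linear":[-3.93,6.85,0],"delta_rot":[0,0,-0.489]}]'

```text
time: 7.35
ee_pos: [0.5402, -0.1245, 0.0908]
tcp_rot: [-180.0, -0.0, 123.8]
wrist_force: [0.6, -0.9, -1.7]
opening: 0.0108
grasp_force: 78.0
```

>>> play_rows --targets '[{"grip":240,"linear":[-0.62,1.07,0],"delta_rot":[0,0,-0.077]},{"grip":240,"linear":[-1.22,2.13,0],"delta_rot":[0,0,-0.152]},{"grip":240,"linear":[-1.79,3.11,0],"delta_rot":[0,0,-0.222]},{"grip":240,"linear":[-2.31,4.03,0],"delta_rot":[0,0,-0.288]},{"grip":240,"linear":[-2.78,4.85,0],"delta_rot":[0,0,-0.346]},{"grip":240,"linear":[-3.18,5.55,0],"delta_rot":[0,0,-0.396]},{"grip":240,"linear":[-3.51,6.11,0],"delta_rot":[0,0,-0.436]},{"grip":240,"linear":[-3.74,6.52,0],"delta_rot":[0,0,-0.466]},{"grip":240,"linear":[-3.88,6.77,0],"delta_rot":[0,0,-0.483]},{"grip":240,"linear":[-3.93,6.85,0],"delta_rot":[0,0,-0.489]}]'

```text
time: 8.35
ee_pos: [0.5013, -0.0563, 0.0911]
tcp_rot: [-180.0, -0.0, 96.0]
wrist_force: [0.4, 0.5, -2.6]
opening: 0.0107
grasp_force: 78.0
```

```bash
python3 tr.py c4.png
```

```text
8.35 [ 0.5013 -0.0563  0.0911] [-1.79979787e+02 -2.38794758e-03  9.59943418e+01] [ 0.39817143  0.50386921 -2.63168443] 0.010697974943041658 [ -6.4  -1.6 -12.2  79.5  -0.   77.6]
side 938 ctr [0.4894 0.0471 0.0842] slope deg x,y [-0.1 -0.3] ((489.828857421875, 40.77939987182617), (123.46484375, 122.62712097167969), 51.964111328125)
top 336 ctr [0.4954 0.0763 0.084 ] slope deg x,y [-0.2 -0.3] ((501.6097412109375, 84.27073669433594), (64.62914276123047, 126.1724853515625), 88.01531982421875)
```

View pics/c4.png

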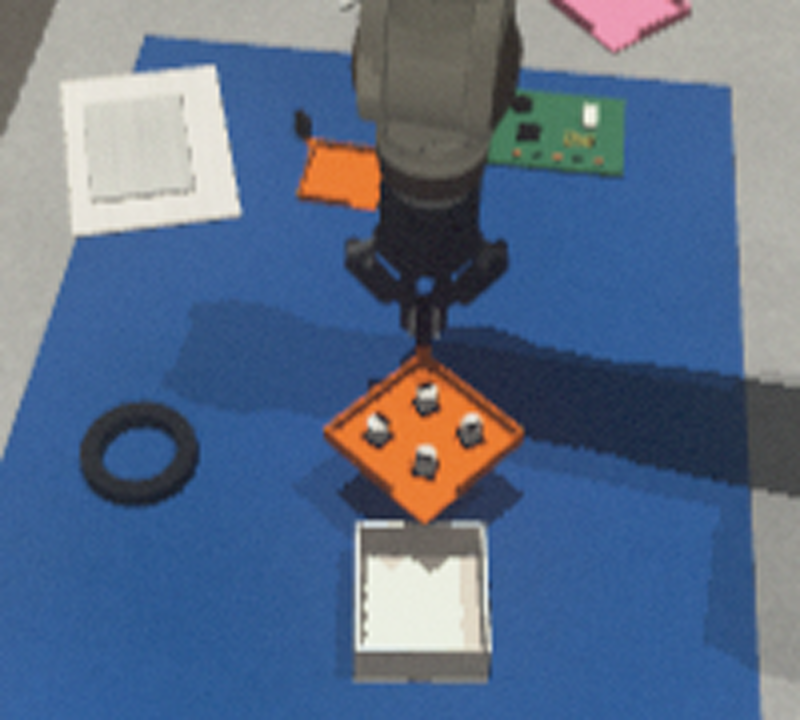

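>>> play_rows --targets '[{"grip":240,"linear":[0,0,-0.3],"delta_rot":[0,0,0]},{"grip":240,"linear":[0,0,-0.8],"delta_rot":[0,0,0]},{"grip":240,"linear":[0,0,-1.4],"delta_rot":[0,0,0]},{"grip":240,"linear":[0,0,-2.0],"delta_rot":[0,0,0]},{"grip":240,"linear":[0,0,-2.3],"delta_rot":[0,0,0]},{"grip":240,"linear":[0,0,-2.4],"delta_rot":[0,0,0]},{"grip":240,"linear":[0,0,-2.4],"delta_rot":[0,0,0]}]'

```text
time: 9.15
ee_pos: [0.5015, -0.0566, 0.0671]
tcp_rot: [-180.0, -0.0, 96.0]
wrist_force: [-0.1, -0.0, -1.2]
opening: 0.0103
grasp_force: 78.0
```

```bash
python3 - <<'E'
from h import *
o=bot.get_obs();print(o['ee_pos'],o['wrist_force'],o['torque'])
p=bot.camera("side"); hsv=cv2.cvtColor(p["color"],cv2.COLOR_RGB2HSV)
for X in ([.4824,.1252,.057],[.485,.103,.05],[.479,.158,.05]): print(proj(p,X).round(1))
m=(hsv[...,0]<20)&(hsv[...,1]>140)&(hsv[...,2]>50); m[:215]=0; m[300:]=0; v,u=np.where(m)
i=v.argmax(); print("tip px",u[v==v.max()],v.max(),onz(p,(u[v==v.max()].mean(),v.max()+.5),.058))
q=bot.camera("top")
for d in bot.trace(q,"bin")[:1]:
    C=cloud(q);h=C[d["pixels"]];h=h[h[:,2]>.035];print(d["conf"],h.min(0),h.max(0))
C=cloud(p); b=bot.trace(p,"bin")[0]["pixels"]; h=C[b]; h=h[(h[:,2]>.042)&(h[:,2]<.06)]; print(len(h), cv2.minAreaRect((h[:,:2]*1000).astype(np.float32)))
E
```

```text
[ 0.50148259 -0.05656703  0.06713457] [-0.07841901 -0.03411799 -1.21150035] [-0.15499763 -0.06246222  0.01368733]
[254.9 255.1]
[254.7 250.1]
[254.8 265.8]
tip px [511] 261 [-0.29319186  0.05318719  0.058     ]
0.59 [ 0.28379133 -0.10492376  0.03519477] [0.53166226 0.2150801  1.63037636]
201 ((477.1546630859375, 158.48410034179688), (98.79194641113281, 113.43091583251953), 6.947997093200684)
```

>>> play_rows --targets '[{"grip":240,"linear":[0,0,-0.2],"delta_rot":[0,0,0]},{"grip":240,"linear":[0,0,-0.35],"delta_rot":[0,0,0]},{"grip":240,"linear":[0,0,-0.45],"delta_rot":[0,0,0]},{"grip":240,"linear":[0,0,-0.45],"delta_rot":[0,0,0]}]'

```text
time: 9.75
ee_pos: [0.5014, -0.0566, 0.0625]
tcp_rot: [-180.0, -0.0, 96.0]
wrist_force: [0.0, 0.4, -1.2]
opening: 0.0106
grasp_force: 78.0
```

```bash
cat > s.py <<'E'
from h import *
o=bot.get_obs();print(o['time'],np.round(o['ee_pos'],4),np.round(o['tcp_rot'],1),np.round(o['wrist_force'],2),np.round(o['torque'],3),np.round(o['q'],1))
E
python3 s.py
```

```text
9.75 [ 0.5014 -0.0566  0.0625] [-180.   -0.   96.] [ 0.02  0.43 -1.23] [-0.177 -0.032 -0.026] [ -6.4  -1.1 -14.8  76.3   0.   77.5]
```

>>> play_rows --targets '[{"grip":240,"linear":[0,0,-0.1],"delta_rot":[0,0,0]},{"grip":240,"linear":[0,0,-0.15],"delta_rot":[0,0,0]},{"grip":240,"linear":[0,0,-0.15],"delta_rot":[0,0,0]}]'

```text
time: 10.05
ee_pos: [0.5017, -0.0566, 0.0614]
tcp_rot: [180.0, -0.0, 96.0]
wrist_force: [-0.7, 0.5, -0.1]
opening: 0.0106
grasp_force: 78.2
```

```bash
python3 s.py
```

```text
10.05 [ 0.5017 -0.0566  0.0614] [180.  -0.  96.] [-0.69  0.52 -0.09] [ 0.047  0.04  -0.006] [ -6.4  -1.  -14.9  76.1   0.   77.5]
```

```bash
cat > tilt.py <<'E'
import numpy as np,sys
# usage: th0 th1 rows dn(cm, extra shift into rim, along tray normal over the span)
t0,t1=np.radians(float(sys.argv[1])),np.radians(float(sys.argv[2])); n=int(sys.argv[3]); dn=float(sys.argv[4]) if len(sys.argv)>4 else 0
b=np.array([-.1045,.9945,0]); z=np.array([0,0,1.])
f=lambda t:16.45*(-b*np.cos(t)+z*np.sin(t))+1.14*(z*np.cos(t)+b*np.sin(t))
for i in range(1,n+1):
    s=i/n; t=t0+(t1-t0)*s; nn=z*np.cos(t)+b*np.sin(t)
    L=f(t)-f(t0)-dn*s*nn; r=np.array([-.9945,-.1045,0])*(t-t0)
    print(L.round(2).tolist(),r.round(3).tolist())
E
python3 tilt.py 0 16 10 0.05
```

```text
[-0.0, 0.04, 0.45] [-0.028, -0.003, 0.0]
[-0.01, 0.09, 0.91] [-0.056, -0.006, 0.0]
[-0.02, 0.15, 1.36] [-0.083, -0.009, 0.0]
[-0.02, 0.23, 1.81] [-0.111, -0.012, 0.0]
[-0.03, 0.31, 2.25] [-0.139, -0.015, 0.0]
[-0.04, 0.41, 2.7] [-0.167, -0.018, 0.0]
[-0.06, 0.53, 3.14] [-0.194, -0.02, 0.0]
[-0.07, 0.65, 3.58] [-0.222, -0.023, 0.0]
[-0.08, 0.78, 4.01] [-0.25, -0.026, 0.0]
[-0.1, 0.93, 4.44] [-0.278, -0.029, 0.0]
```

>>> play_rows --targets '[{"grip":240,"linear":[0,0,-0.03],"delta_rot":[0,0,0]},{"grip":240,"linear":[0,0,-0.05],"delta_rot":[0,0,0]},{"grip":240,"linear":[0,0,-0.05],"delta_rot":[0,0,0]},{"grip":240,"linear":[0,0,-0.05],"delta_rot":[0,0,0]}]'

```text
time: 10.45
ee_pos: [0.5017, -0.0566, 0.061]
tcp_rot: [180.0, 0.0, 96.0]
wrist_force: [-0.2, -1.2, 1.0]
opening: 0.0107
grasp_force: 78.3
```

```bash
python3 s.py
```

```text
10.45 [ 0.5017 -0.0566  0.061 ] [180.   0.  96.] [-0.16 -1.23  1.01] [ 0.014 -0.016  0.015] [ -6.4  -1.  -14.9  76.1   0.   77.5]
```

>>> play_rows --targets '[{"grip":240,"linear":[0,0.02,0.2],"delta_rot":[-0.0125,-0.0013,0]},{"grip":240,"linear":[0,0.04,0.45],"delta_rot":[-0.028,-0.003,0]},{"grip":240,"linear":[-0.01,0.09,0.91],"delta_rot":[-0.056,-0.006,0]},{"grip":240,"linear":[-0.02,0.15,1.36],"delta_rot":[-0.083,-0.009,0]},{"grip":240,"linear":[-0.02,0.23,1.81],"delta_rot":[-0.111,-0.012,0]},{"grip":240,"linear":[-0.03,0.31,2.25],"delta_rot":[-0.139,-0.015,0]},{"grip":240,"linear":[-0.03,0.31,2.25],"delta_rot":[-0.139,-0.015,0]}]'

```text
time: 11.15
ee_pos: [0.5015, -0.0528, 0.084]
tcp_rot: [179.9, 8.1, 96.1]
wrist_force: [0.5, -0.8, 0.3]
opening: 0.011
grasp_force: 78.3
```

```bash
python3 s.py; python3 tilt.py 8 18 7 0.05
```

```text
11.15 [ 0.5015 -0.0528  0.084 ] [179.9   8.1  96.1] [ 0.46 -0.81  0.27] [ 0.203 -0.034  0.01 ] [ -1.5  -2.9 -14.5  77.2  -8.   82.3]
[-0.01, 0.09, 0.39] [-0.025, -0.003, 0.0]
[-0.02, 0.19, 0.79] [-0.05, -0.005, 0.0]
[-0.03, 0.29, 1.17] [-0.074, -0.008, 0.0]
[-0.04, 0.41, 1.56] [-0.099, -0.01, 0.0]
[-0.06, 0.54, 1.94] [-0.124, -0.013, 0.0]
[-0.07, 0.67, 2.32] [-0.149, -0.016, 0.0]
[-0.09, 0.82, 2.7] [-0.174, -0.018, 0.0]
```

>>> play_rows --targets '[{"grip":240,"linear":[-0.01,0.09,0.39],"delta_rot":[-0.025,-0.003,0]},{"grip":240,"linear":[-0.02,0.19,0.79],"delta_rot":[-0.05,-0.005,0]},{"grip":240,"linear":[-0.03,0.29,1.17],"delta_rot":[-0.074,-0.008,0]},{"grip":240,"linear":[-0.04,0.41,1.56],"delta_rot":[-0.099,-0.01,0]},{"grip":240,"linear":[-0.06,0.54,1.94],"delta_rot":[-0.124,-0.013,0]},{"grip":240,"linear":[-0.07,0.67,2.32],"delta_rot":[-0.149,-0.016,0]},{"grip":240,"linear":[-0.09,0.82,2.7],"delta_rot":[-0.174,-0.018,0]},{"grip":240,"linear":[-0.09,0.82,2.7],"delta_rot":[-0.174,-0.018,0]}]'

```text
time: 11.95
ee_pos: [0.5006, -0.0449, 0.1108]
tcp_rot: [180.0, 18.1, 96.1]
wrist_force: [0.2, -1.0, 2.2]
opening: 0.011
grasp_force: 78.5
```

```bash
python3 tr.py; python3 s.py; python3 tilt.py 18 28 8 0.03
```

```text
11.95 [ 0.5006 -0.0449  0.1108] [179.97257654  18.13550343  96.06273553] [ 0.23030108 -1.04656218  2.17746673] 0.011000404289075361 [  5.   -3.4 -13.3  79.8 -18.1  88.9]
side 982 ctr [0.4908 0.0522 0.0719] slope deg x,y [  2.1 -17.6] ((491.61199951171875, 48.7222785949707), (118.3531265258789, 119.94998168945312), 49.8365364074707)
top 26 ctr [0.4659 0.0095 0.1176] slope deg x,y [-54.3 -72.9] ((465.7801208496094, 5.967453956604004), (21.254304885864258, 22.525741577148438), 6.620745658874512)
12.05 [ 0.5005 -0.0451  0.1104] [180.  18.  96.] [-0.23  0.51  1.63] [0.904 0.039 0.   ] [  5.   -3.4 -13.3  79.7 -18.   88.9]
[-0.01, 0.14, 0.33] [-0.022, -0.002, 0.0]
[-0.03, 0.28, 0.65] [-0.043, -0.005, 0.0]
[-0.05, 0.43, 0.98] [-0.065, -0.007, 0.0]
[-0.06, 0.59, 1.3] [-0.087, -0.009, 0.0]
[-0.08, 0.75, 1.61] [-0.108, -0.011, 0.0]
[-0.1, 0.92, 1.92] [-0.13, -0.014, 0.0]
[-0.12, 1.1, 2.23] [-0.152, -0.016, 0.0]
[-0.13, 1.28, 2.54] [-0.174, -0.018, 0.0]
```

>>> play_rows --targets '[{"grip":240,"linear":[-0.01,0.14,0.34],"delta_rot":[-0.022,-0.002,0]},{"grip":240,"linear":[-0.03,0.29,0.67],"delta_rot":[-0.043,-0.005,0]},{"grip":240,"linear":[-0.05,0.44,1.01],"delta_rot":[-0.065,-0.007,0]},{"grip":240,"linear":[-0.06,0.6,1.34],"delta_rot":[-0.087,-0.009,0]},{"grip":240,"linear":[-0.08,0.76,1.66],"delta_rot":[-0.108,-0.011,0]},{"grip":240,"linear":[-0.1,0.94,1.97],"delta_rot":[-0.13,-0.014,0]},{"grip":240,"linear":[-0.12,1.12,2.28],"delta_rot":[-0.152,-0.016,0]},{"grip":240,"linear":[-0.13,1.31,2.59],"delta_rot":[-0.174,-0.018,0]},{"grip":240,"linear":[-0.13,1.31,2.59],"delta_rot":[-0.174,-0.018,0]}]'

```text
time: 12.95
ee_pos: [0.4991, -0.0317, 0.1363]
tcp_rot: [-180.0, 28.1, 96.1]
wrist_force: [-0.3, 0.4, 1.9]
opening: 0.0108
grasp_force: 78.5
```

```bash
python3 tr.py c5.png 190,190,330,310; python3 s.py; python3 tilt.py 28 38 8 -0.03
```

```text
12.95 [ 0.4991 -0.0317  0.1363] [-179.963474     28.1261821    96.08494073] [-0.3071161   0.35992992  1.86546664] 0.010832158858456419 [ 11.9  -2.  -11.2  83.8 -28.   96.6]
side 1124 ctr [0.4897 0.0548 0.0821] slope deg x,y [  3.1 -27.4] ((489.96722412109375, 57.29981994628906), (114.20087432861328, 110.50871276855469), 51.51715087890625)
top 216 ctr [0.4523 0.0552 0.0904] slope deg x,y [ -3.7 -30.3] ((458.7731628417969, 59.67748260498047), (73.72782135009766, 50.753082275390625), 45.6064453125)
13.05 [ 0.4991 -0.0319  0.136 ] [-180.    28.    96.1] [1.06 0.97 0.78] [1.008 0.032 0.05 ] [ 11.8  -2.  -11.3  83.8 -27.9  96.5]
[-0.02, 0.19, 0.31] [-0.022, -0.002, 0.0]
[-0.04, 0.4, 0.61] [-0.043, -0.005, 0.0]
[-0.06, 0.6, 0.91] [-0.065, -0.007, 0.0]
[-0.09, 0.82, 1.2] [-0.087, -0.009, 0.0]
[-0.11, 1.04, 1.49] [-0.108, -0.011, 0.0]
[-0.13, 1.27, 1.77] [-0.13, -0.014, 0.0]
[-0.16, 1.5, 2.05] [-0.152, -0.016, 0.0]
[-0.18, 1.74, 2.32] [-0.174, -0.018, 0.0]
```

View pics/c5.png

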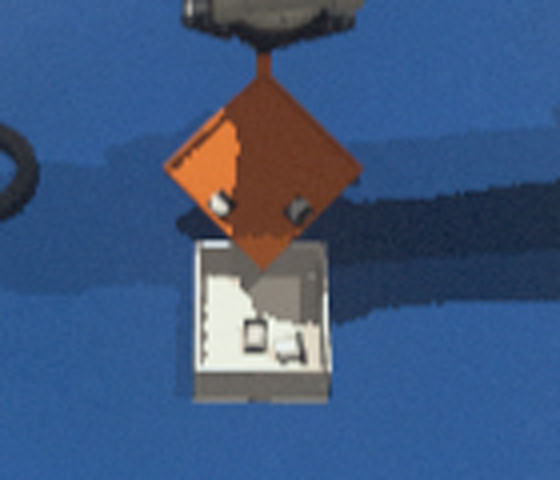

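Two caps are in the bin at crop (256,335) and (290,348). The other two rest along the spout walls at (222,205) and (298,208). I keep tilting.

>>> play_rows --targets '[{"grip":240,"linear":[-0.02,0.19,0.31],"delta_rot":[-0.022,-0.002,0]},{"grip":240,"linear":[-0.04,0.4,0.61],"delta_rot":[-0.043,-0.005,0]},{"grip":240,"linear":[-0.06,0.6,0.91],"delta_rot":[-0.065,-0.007,0]},{"grip":240,"linear":[-0.09,0.82,1.2],"delta_rot":[-0.087,-0.009,0]},{"grip":240,"linear":[-0.11,1.04,1.49],"delta_rot":[-0.108,-0.011,0]},{"grip":240,"linear":[-0.13,1.27,1.77],"delta_rot":[-0.13,-0.014,0]},{"grip":240,"linear":[-0.16,1.5,2.05],"delta_rot":[-0.152,-0.016,0]},{"grip":240,"linear":[-0.18,1.74,2.32],"delta_rot":[-0.174,-0.018,0]},{"grip":240,"linear":[-0.18,1.74,2.32],"delta_rot":[-0.174,-0.018,0]}]'

```text
time: 13.95
ee_pos: [0.4973, -0.0142, 0.1593]
tcp_rot: [-179.9, 38.1, 96.1]
wrist_force: [0.1, 0.9, -0.0]
opening: 0.0106
grasp_force: 78.4
```

```bash
python3 s.py; python3 tilt.py 38 46 8 -0.04
```

```text
13.95 [ 0.4973 -0.0142  0.1593] [-179.9   38.1   96.1] [ 0.13  0.89 -0.02] [ 0.763  0.003 -0.008] [ 18.6   1.7  -8.3  89.7 -37.1 105.7]
[-0.02, 0.2, 0.22] [-0.017, -0.002, 0.0]
[-0.04, 0.4, 0.43] [-0.035, -0.004, 0.0]
[-0.06, 0.6, 0.64] [-0.052, -0.005, 0.0]
[-0.08, 0.81, 0.84] [-0.069, -0.007, 0.0]
[-0.11, 1.02, 1.04] [-0.087, -0.009, 0.0]
[-0.13, 1.23, 1.24] [-0.104, -0.011, 0.0]
[-0.15, 1.45, 1.44] [-0.122, -0.013, 0.0]
[-0.18, 1.67, 1.63] [-0.139, -0.015, 0.0]
```

>>> play_rows --targets '[{"grip":240,"linear":[-0.02,0.2,0.22],"delta_rot":[-0.017,-0.002,0]},{"grip":240,"linear":[-0.04,0.39,0.42],"delta_rot":[-0.035,-0.004,0]},{"grip":240,"linear":[-0.06,0.59,0.62],"delta_rot":[-0.052,-0.005,0]},{"grip":240,"linear":[-0.08,0.79,0.83],"delta_rot":[-0.069,-0.007,0]},{"grip":240,"linear":[-0.1,1.0,1.02],"delta_rot":[-0.087,-0.009,0]},{"grip":240,"linear":[-0.13,1.21,1.22],"delta_rot":[-0.104,-0.011,0]},{"grip":240,"linear":[-0.15,1.42,1.41],"delta_rot":[-0.122,-0.013,0]},{"grip":240,"linear":[-0.17,1.64,1.6],"delta_rot":[-0.139,-0.015,0]},{"grip":240,"linear":[-0.17,1.64,1.6],"delta_rot":[-0.139,-0.015,0]}]'

```text
time: 14.85
ee_pos: [0.4956, 0.0021, 0.1752]
tcp_rot: [-179.9, 46.1, 96.1]
wrist_force: [0.1, 0.4, 0.3]
opening: 0.0108
grasp_force: 78.3
```

```bash
python3 tr.py c6.png 190,190,330,310; python3 s.py; python3 tilt.py 46 54 8 0
```

```text
14.85 [0.4956 0.0021 0.1752] [-179.92683198   46.14954458   96.09867771] [0.12904479 0.44604012 0.2854958 ] 0.010772033764674794 [ 23.5   6.1  -5.3  96.  -43.4 114.4]
side 659 ctr [0.4843 0.0844 0.0793] slope deg x,y [  6.  -44.7] ((486.4219055175781, 87.08230590820312), (149.52894592285156, 65.16705322265625), 2.5099148750305176)
top 115 ctr [0.441  0.0554 0.118 ] slope deg x,y [-18.9 -53.3] ((445.732421875, 45.75238037109375), (33.511600494384766, 79.93766021728516), 35.11093521118164)
14.95 [0.4956 0.0018 0.1752] [-179.9   46.1   96.1] [ 0.17  1.42 -0.54] [1.096e+00 1.200e-01 1.000e-03] [ 23.5   6.   -5.4  95.9 -43.4 114.4]
[-0.02, 0.22, 0.18] [-0.017, -0.002, 0.0]
[-0.05, 0.44, 0.36] [-0.035, -0.004, 0.0]
[-0.07, 0.67, 0.54] [-0.052, -0.005, 0.0]
[-0.09, 0.9, 0.71] [-0.069, -0.007, 0.0]
[-0.12, 1.13, 0.88] [-0.087, -0.009, 0.0]
[-0.14, 1.37, 1.04] [-0.104, -0.011, 0.0]
[-0.17, 1.61, 1.2] [-0.122, -0.013, 0.0]
[-0.19, 1.85, 1.35] [-0.139, -0.015, 0.0]
```

View pics/c6.png

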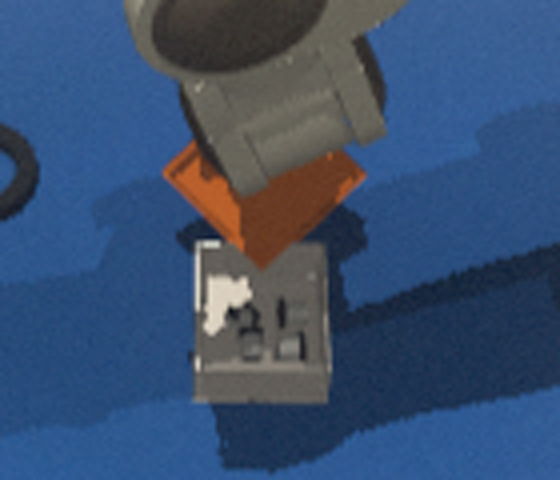

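All four caps are now in the bin, at crop (240,320), (250,345), (282,312) and (290,347), and the tray looks empty. I lift it off, level it and return.

>>> play_rows --targets '[{"grip":240,"linear":[0,0,1.5],"delta_rot":[0,0,0]},{"grip":240,"linear":[0,-0.5,4],"delta_rot":[0,0,0]},{"grip":240,"linear":[0.2,-2,6],"delta_rot":[0,0,0]},{"grip":240,"linear":[0.5,-4,6],"delta_rot":[0.1,0.0105,0]},{"grip":240,"linear":[0.8,-6,6],"delta_rot":[0.22,0.023,0]},{"grip":240,"linear":[1.2,-8,6],"delta_rot":[0.35,0.0368,0]},{"grip":240,"linear":[1.6,-10,5],"delta_rot":[0.48,0.0504,0]},{"grip":240,"linear":[2,-12,4],"delta_rot":[0.6,0.063,0]},{"grip":240,"linear":[2.4,-14,3],"delta_rot":[0.72,0.0756,0]},{"grip":240,"linear":[2.6,-15,2],"delta_rot":[0.8,0.084,0]}]'

```text
time: 15.95
ee_pos: [0.5214, -0.1509, 0.197]
tcp_rot: [179.8, -0.2, 95.9]
wrist_force: [0.3, 1.6, -1.2]
opening: 0.0108
grasp_force: 78.1
```

>>> play_rows --targets '[{"grip":240,"linear":[0,0,0],"delta_rot":[0,0,0]}]'

```text
time: 16.05
ee_pos: [0.5208, -0.1515, 0.1947]
tcp_rot: [-179.9, -0.1, 95.7]
wrist_force: [-0.3, 0.0, -1.7]
opening: 0.011
grasp_force: 78.1
```

```bash
python3 tr.py; python3 s.py; python3 - <<'E'
from h import *
p=bot.camera("side"); C=cloud(p)
for d in bot.pinpoint(p,"cap0"): u,v=np.round(d["pixel"]).astype(int); print(round(d["conf"],2),u,v,C[v,u].round(3))
b=bot.trace(p,"bin")[0]["pixels"]; h=C[b]; h=h[(h[:,2]>.042)&(h[:,2]<.06)]; print(len(h), cv2.minAreaRect((h[:,:2]*1000).astype(np.float32)))
save(p,"c7.png",(190,190,330,310),4)
E
```

```text
16.05 [ 0.5208 -0.1515  0.1947] [-1.79889819e+02 -1.00062836e-01  9.57391318e+01] [-0.34128053  0.04095682 -1.67428245] 0.01099869145476974 [-16.3   3.4   4.4  91.1   0.1  68. ]
side 1047 ctr [ 0.5089 -0.0495  0.1877] slope deg x,y [-0.2 -0. ] ((510.5186462402344, -51.912437438964844), (118.37541198730469, 122.53651428222656), 49.20561218261719)
top 647 ctr [ 0.5201 -0.028   0.1883] slope deg x,y [-0.1 -0.5] ((519.1856689453125, -36.9810791015625), (82.08175659179688, 105.56217956542969), 50.75086212158203)
16.15 [ 0.5212 -0.1493  0.1959] [-1.80e+02  1.00e-01  9.59e+01] [-0.59  0.03 -0.9 ] [-0.106  0.026  0.   ] [-15.9   3.3   4.4  91.1  -0.1  68.2]
0.61 248 273 [0.499 0.157 0.   ]
0.47 256 270 [ 0.475  0.142 -0.002]
0.45 259 270 [0.466 0.143 0.002]
0.4 269 274 [0.434 0.153 0.002]
203 ((477.9292907714844, 159.37405395507812), (96.67017364501953, 112.86495208740234), 7.18510103225708)
```

View pics/c7.png

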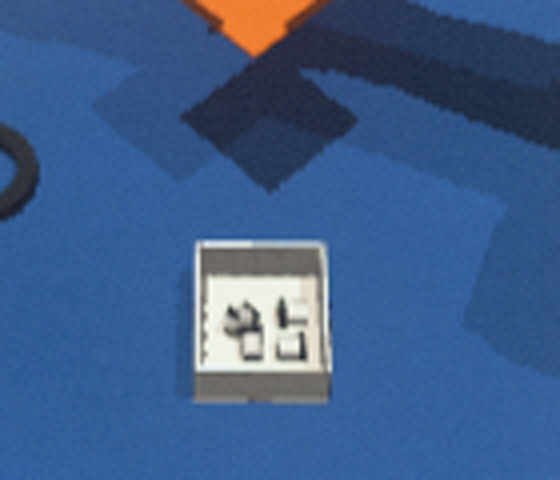

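The bin is unmoved with four caps inside, at crop (240,318), (252,345), (290,312) and (292,347). Now the return.

>>> play_rows --targets '[{"grip":240,"linear":[1,-0.7,-1],"delta_rot":[0,0,0.1]},{"grip":240,"linear":[2,-1.5,-2.5],"delta_rot":[0,0,0.22]},{"grip":240,"linear":[3,-2.3,-4],"delta_rot":[0,0,0.34]},{"grip":240,"linear":[4,-3,-6],"delta_rot":[0,0,0.46]},{"grip":240,"linear":[5,-3.7,-8],"delta_rot":[0,0,0.58]},{"grip":240,"linear":[5.6,-4.2,-10],"delta_rot":[0,0,0.7]},{"grip":240,"linear":[5.9,-4.4,-12],"delta_rot":[0,0,0.82]},{"grip":240,"linear":[5.9,-4.4,-13.2],"delta_rot":[0,0,0.92]},{"grip":240,"linear":[5.9,-4.4,-14],"delta_rot":[0,0,0.978]},{"grip":240,"linear":[5.9,-4.4,-14],"delta_rot":[0,0,0.978]}]'

```text
time: 17.3
ee_pos: [0.5803, -0.1909, 0.0547]
tcp_rot: [-180.0, -0.1, 152.2]
wrist_force: [0.4, 0.0, -1.0]
opening: 0.0108
grasp_force: 78.1
```

```bash
python3 tr.py; python3 s.py
```

```text
17.3 [ 0.5803 -0.1909  0.0547] [-1.79957402e+02 -6.30621646e-02  1.52210235e+02] [ 0.40268915  0.01651223 -1.03721332] 0.010846014009133069 [-18.2  13.5   0.2  76.7  -0.    9.6]
side 759 ctr [ 0.4883 -0.1441  0.0472] slope deg x,y [0.4 0.5] ((491.8536376953125, -140.70957946777344), (116.73419189453125, 119.28182983398438), 17.884057998657227)
top 2 ctr [ 0.5246 -0.0796  0.0541] slope deg x,y [ 78.1 -13.4] ((524.5860595703125, -79.60176086425781), (2.0793683528900146, 0.0), 175.89566040039062)
17.4 [ 0.5809 -0.1915  0.0562] [-180.    0.  152.] [-0.75  0.22 -1.43] [-0.029 -0.056 -0.023] [-18.2  13.5   0.3  76.8  -0.    9.7]
```

TCP is at z 0.056, and it was 0.0118 when the tray stood on the bench. I lower 4.35 cm.

>>> play_rows --targets '[{"grip":240,"linear":[0,-0.2,-1],"delta_rot":[0,0,0]},{"grip":240,"linear":[0,-0.2,-2.2],"delta_rot":[0,0,0]},{"grip":240,"linear":[0,-0.2,-3.3],"delta_rot":[0,0,0]},{"grip":240,"linear":[0,-0.2,-4],"delta_rot":[0,0,0]},{"grip":240,"linear":[0,-0.2,-4.25],"delta_rot":[0,0,0]},{"grip":240,"linear":[0,-0.2,-4.35],"delta_rot":[0,0,0]},{"grip":240,"linear":[0,-0.2,-4.35],"delta_rot":[0,0,0]}]'

```text
time: 18.1
ee_pos: [0.5807, -0.1945, 0.012]
tcp_rot: [-180.0, 0.0, 152.0]
wrist_force: [-0.4, 0.2, 0.2]
opening: 0.0108
grasp_force: 78.3
```

```bash
python3 s.py
```

```text
18.1 [ 0.5807 -0.1945  0.012 ] [-180.    0.  152.] [-0.44  0.15  0.22] [-0.049 -0.07  -0.064] [-18.5  14.8  -3.1  72.1  -0.    9.4]
```

>>> play_rows --targets '[{"grip":200,"linear":[0,0,-0.05],"delta_rot":[0,0,0]},{"grip":190,"linear":[0,0,-0.05],"delta_rot":[0,0,0]},{"grip":180,"linear":[0,0,-0.05],"delta_rot":[0,0,0]},{"grip":160,"linear":[0,0,0],"delta_rot":[0,0,0]},{"grip":145,"linear":[0,0,0],"delta_rot":[0,0,0]},{"grip":145,"linear":[0,0,0],"delta_rot":[0,0,0]},{"grip":145,"linear":[0,0,0],"delta_rot":[0,0,0]}]'

```text
time: 18.8
ee_pos: [0.5806, -0.1944, 0.0119]
tcp_rot: [-180.0, 0.0, 152.1]
wrist_force: [-0.9, 0.3, 0.7]
opening: 0.0367
grasp_force: 0.0
```

>>> play_rows --targets '[{"grip":145,"linear":[0,0,1],"delta_rot":[0,0,0]},{"grip":145,"linear":[0,0,3],"delta_rot":[0,0,0]},{"grip":145,"linear":[0,0,6],"delta_rot":[0,0,0]},{"grip":145,"linear":[0,0,10],"delta_rot":[0,0,0]},{"grip":145,"linear":[0,0,14],"delta_rot":[0,0,0]},{"grip":145,"linear":[0,0,16],"delta_rot":[0,0,0]},{"grip":145,"linear":[0,0,16],"delta_rot":[0,0,0]}]'

```text
time: 19.5
ee_pos: [0.5819, -0.1948, 0.1766]
tcp_rot: [179.9, 0.4, 152.0]
wrist_force: [-0.5, -0.2, 0.0]
opening: 0.0367
grasp_force: 0.0
```

```bash
python3 s.py; python3 - <<'E'
from h import *
p=bot.camera("side"); save(p,"c8.png",(150,120,350,300),4)
C=cloud(p); hsv=cv2.cvtColor(p["color"],cv2.COLOR_RGB2HSV)
m=(hsv[...,0]<20)&(hsv[...,1]>140)&(np.hypot(C[...,0]-.492,C[...,1]+.145)<.09); X=C[m]; print(m.sum(),X.mean(0),np.median(X[:,2]))
print(cv2.minAreaRect((X[:,:2]*1000).astype(np.float32)))
E
```

```text
19.5 [ 0.5819 -0.1948  0.1766] [179.9   0.4 152. ] [-0.53 -0.2   0.04] [ 0.023 -0.012  0.004] [-18.5  12.7  12.6  89.6  -0.    9.4]
737 [ 0.48821345 -0.14825007  0.00415141] 0.003040115975744939
((492.0283203125, -146.689208984375), (118.70460510253906, 126.02226257324219), 17.8048152923584)
```

View pics/c8.png

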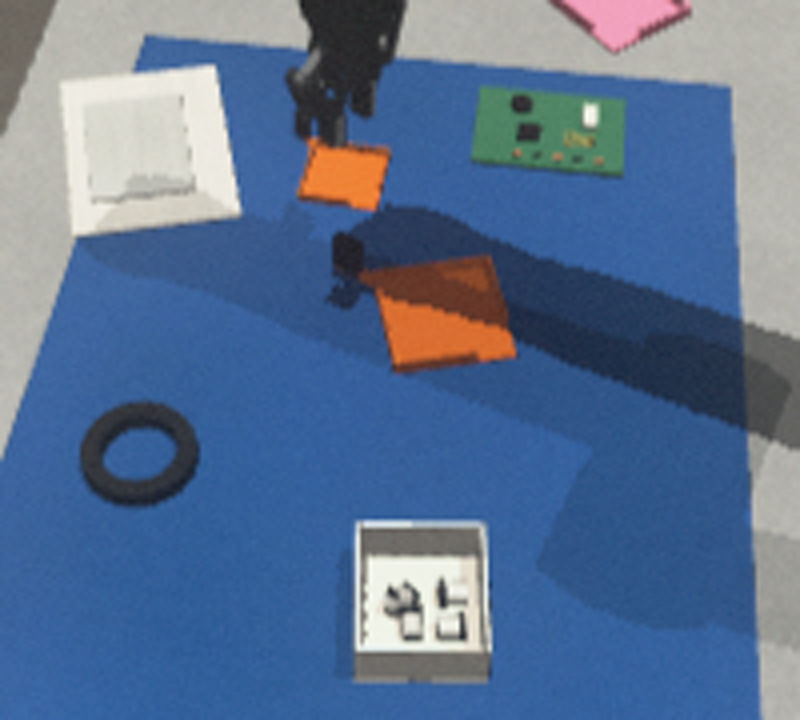

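The empty tray lies flat where it stood (crop (445,310)), the gripper is clear, and four caps are in the bin (crop (425,605)). I hand the job in.

```bash
python3 -c "
from workcell import bot
print(bot.job_done())"
```

```text
the job is handed in; nothing more can be done
None
```

I handed the job in at about 19.5 s: the last picture shows all four capacitors in the unmoved bin and the empty tray released flat where it stood, but the hand-in returned no verdict.

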